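# Lock the spring-return valve open with a horseshoe clip

## Robot

A 6-joint arm with a two-finger parallel gripper is mounted at the origin on the work surface. World frame = base frame: x ahead of the robot, y to its left, z up, the work surface at z = 0. Lengths are in m, angles in degrees, forces in N, time in s.
With the tool pointing down it reaches from about 0.25 to 0.775 m from the base axis. Payload 4 kg.
Tool frame: the origin (TCP) lies on the centre line of the jaws, within the pads' length; the fingertips stand 17 mm ahead of it and the grasp point (between the pads) lies 2 mm behind it; z points along the fingers, y is the line along which they close (so a half turn about z gives the same grasp; the last joint's range is limited). The gripper opens to 85 mm and grips with 20 to 120 N. Pads are 22 mm wide; open, the fingers measure 114 mm over their backs; the gripper's body (76 mm by 85 mm) begins 54 mm behind the grasp point. The pads swing forward as they close: fully open they stand 13 mm farther back than shut.
Start: joints at [70.067, 4.996, 78.535, -0, 96.463, -5.907], TCP at [0.133, 0.534, 0.248] pointing down, gripper open.
Joint ranges: [-177.83, 177.83], [-43.37, 116.18], [15.69, 146.23], [-61.86, 241.86], [9.47, 152.12], [-147.06, 147.06]. Speed limits (degrees/s): [159.86, 159.86, 180, 180, 180, 180].

## Interface

Orientations are given as [roll, pitch, yaw] about the fixed x, y, z axes, in that order (R = Rz(yaw) Ry(pitch) Rx(roll)).
In Python, from station import env gives the robot as it stands.
- The arm moves only by the tool drive_tool, never from a script. Its argument "targets" is a list of rows, each a list of 5 numbers: the shift along the tool's x, y, z in cm, then the turn about the tool's z in rad, then the finger opening in cm, from 0 to 8.54. In form: [[x, y, z, twist, claw], ...]. A call has 1 to 20 rows; each row shifts and turns the commanded pose from where the row before left it, along the tool's axes as they then stand; what a row does not reach is not made up. A row lasts 1/10 s, in which the tool goes at most 50 mm and 8.59 degrees, less where a joint would pass 70% of its speed; a pose out of reach is approached as far as the arm can. A call is refused whole if a number of a shift passes 5 or a number of a turn 0.15, either way. A call with a gripper value outside its range is refused whole. The fingers move at their own pace and stop on an object; "grip_force" is the grip in N (left out, the last holds). Time passes only in rows, so rows that do not move let the fingers close. It gives the time, the measured TCP pose, the force, the opening and the grip force at its end, in the units of the state.
- env.observe(): the state, without advancing time (a new reading comes with each control period).
- env.snapshot(name): name is "scene" or "side" or "wrist"; returns a dict with "frame" (480x640x3 uint8, red, green, blue), "range_z" (480x640 float32, m along the optical axis (not along the pixel's ray), 0 where there is no reading), "mtx" (3x3 intrinsics, pixels), "rvec" (rotation vector, rad) and "tvec" (3), from world to camera coordinates, as OpenCV has them. Camera axes: x right, y down, z forward; pixel columns grow to the right and rows downward; lengths in m; the calibration is good to about 2 mm. A picture is of the moment at which its call begins.
- env.sign_off(): hands the job in; it is judged then, once.
The state is a dict: "t": time; "joint_pos": joint angles; "joint_vel": joint speeds; "tau": joint torques, N m; "tool_pos": TCP position; "tool_rot": TCP orientation; "force": force on the tool from outside, world axes, zero at the start; "torque": the same for the moment, N m; "width": finger opening in m; "finger_force": force on a finger pad.
Only numpy, scipy, OpenCV 4.12 (cv2) and the standard library are available. Lean on these libraries where they do the work, as an engineer would, in place of code of your own. Each camera call takes 0.05 s, during which the arm holds its last target. There are 200 camera calls.

## Task

Lock the sprung purge valve on the test stand open: pick up the loose horseshoe clip, lay its open end on the valve block in front of the knob and slide it, gap first, along the block under the sprung knob and around the stem, until the stem is at the bottom of the gap and the knob drops into the clip's recess. Then let go and leave the clip locked there, lying flat. Work by feel and keep the clip's push on the valve gentle (about 10 N), for the block is only hand-tight; leave the washer, pipe tee and gas cartridge alone.

Things in the scene. Friction and masses are not known exactly. Their poses are not given: they have to be found in the camera images.
- clip_handle (a point): Middle of the upright handle of the loose horseshoe clip (bare aluminium, 0.1 kg, lying flat on the bench), 20 mm above the clip's underside. The handle is a block 26 long (x, -13 to +13 from this point), 14 thick (y) and 40 high: grip it across y. x points from the handle towards the clip's open end, z up. The horseshoe plate starts 19 ahead and is 46 wide.
- clip_seat (a point): Where the stem's axis lies in the clip when home: 48 mm ahead of clip_handle, 5 above the underside; same axes. The gap, 14 wide, opens to +x, is 23 wide at the mouth, and its bottom is 5.5 behind this point. Plate here: a recess 7.5 thick, with a back wall 10 thick behind it and ridges 10 thick on both arms at x +11.5 to +17.
- clip_tips (a point): Between the tips of the clip's two arms, 37 mm ahead of clip_seat (85 ahead of clip_handle), on the underside; same axes. The arms are wedges: 3.5 thick at the tips, rising over the last 20 to the ridges 10 thick.
- stand: Test stand fixed to the bench: dark steel plate 210 (x) by 110 (y) by 12 mm with a grey metal valve block on it. Origin: centre of the plate's underside; slide the clip along the stand's +x; z up. The block is 102 long, 70 wide, top 70 above the bench; it is clamped by hand, only fairly tight, anywhere from 12 in front of to 12 behind the plate's centre. That is not measured: find it by feel or sight.
- stand_mid (a point): Point straight above the stand's origin, at the height of the block's flat top (70 mm over the bench), axes of the stand. The upright steel stem (10 in diameter) has y = 0 and x between -12 and +12 from here (not measured); the block's top reaches 70 in front (-x) of the stem, 32 behind it and 35 to each side.
- knob (a joint): Lift (m) of the black sprung knob on the stem: 34 mm wide, lower rim 30, 24 high, underside 5.5 above the block's top. 0 at rest, 0.0045 on the clip's ridges, 0.002 dropped into the recess of a clip fully home. Spring and weight press it down with 2 N at rest, 3 N when raised. The sliding faces are greased.
- washer: Bystander: flat closed aluminium ring 54 mm in diameter, hole 22, 8 thick. Origin: centre of its underside.
- tee: Bystander: copper pipe tee lying on the bench, 62 mm long, 27 high. Origin: on its underside, in the middle.
- cartridge: Bystander: yellow gas cartridge 66 mm in diameter, 185 high, standing. Origin: centre of its underside.
Things that resemble listed ones, but are neither listed nor needed, are in the scene too. Of the things shaped like the stand, the steel one is meant. Of the things that look like the part that bears clip_handle, the larger one is meant.

How it is judged:
By the outcome, as a careful person would: the job done as asked, in the order asked, and still so for the second after the job is handed in, with the robot touching nothing.
It also fails if it takes over 51 s, if anything falls off the work surface, if the arm or the gripper's body presses on something with over 40 N, if the wrist force passes 120 N, or if a joint passes its speed limit or range.

## Working session

There is one attempt and no reset: what is moved stays moved. The work goes in short steps, Python scripts to look and compute and a tool call to move; the robot and the scene stay as the last step left them, time stands still between calls to the robot, and variables do not carry over. Pictures are saved under pics/ and viewed, at most 10 in all, crops included, and the job is handed in when it is done.

Besides the shell and the picture viewer there is one more tool, called after "Request:" as name(argument=value, ...) on one line, values as JSON. drive_tool: Moves the arm, as the interface text tells. Its arguments: {"type":"object","properties":{"targets":{"type":"array","items":{"type":"array","items":{"type":"number"}}},"grip_force":{"type":"number"}},"required":["targets"]}

```bash
mkdir -p pics; cat > h.py <<'E'
import numpy as np, cv2
from station import env
def snap(n):
    s=env.snapshot(n); np.savez('last_%s.npz'%n,**s); return s
def load(n): return dict(np.load('last_%s.npz'%n))
def cloud(s):
    K=s['mtx'];R=cv2.Rodrigues(s['rvec'])[0];t=np.ravel(s['tvec']);z=s['range_z']
    v,u=np.indices(z.shape)
    c=np.stack([(u-K[0,2])/K[0,0]*z,(v-K[1,2])/K[1,1]*z,z],-1)
    P=(c-t)@R; P[z==0]=np.nan
    return P
def plane(s,u,v,h):
    K=s['mtx'];R=cv2.Rodrigues(s['rvec'])[0];t=np.ravel(s['tvec'])
    d=R.T@np.linalg.solve(K,[u,v,1.]); o=-R.T@t
    return o+d*(h-o[2])/d[2]
E
python3 - <<'E'
from h import *
print({k:np.round(v,3) for k,v in env.observe().items()})
for n in ['scene','side','wrist']:
    s=snap(n); P=cloud(s); cv2.imwrite(f'pics/{n}1.png',s['frame'][...,::-1]); print(n,np.nanmin(P,(0,1)),np.nanmax(P,(0,1)), -cv2.Rodrigues(s['rvec'])[0].T@np.ravel(s['tvec']))
E
```

```text
{'t': np.float64(0.0), 'joint_pos': array([ 7.0067e+01,  5.0400e+00,  7.8629e+01,  1.0000e-03,  9.6464e+01,
       -5.9070e+00]), 'joint_vel': array([-0.032, -0.023, -0.044,  0.005,  0.055,  0.045]), 'tau': array([ 1.0000e-03, -3.5188e+01, -3.1327e+01, -0.0000e+00,  1.1000e-02,
       -0.0000e+00]), 'tool_pos': array([0.133, 0.533, 0.247]), 'tool_rot': array([-1.79868e+02, -1.50000e-02,  1.65974e+02]), 'force': array([ 0.588, -0.843,  0.564]), 'torque': array([-0.013,  0.017, -0.017]), 'finger_force': np.float64(0.0), 'width': np.float64(0.085)}
scene [-2.49527336 -0.57682247 -0.7729921 ] [1.08228637 2.52410665 0.42584773] [ 1.37162156 -0.51929895  0.82995458]
side [-0.2693944  -0.64830841 -0.77653758] [2.3378504  2.54428018 0.64941152] [ 0.10379229 -0.99685522  0.87390669]
wrist [-0.13340733  0.08722994 -0.00368326] [0.51985401 0.87155801 0.33343033] [0.07048695 0.54800277 0.37283228]
```

View pics/scene1.png

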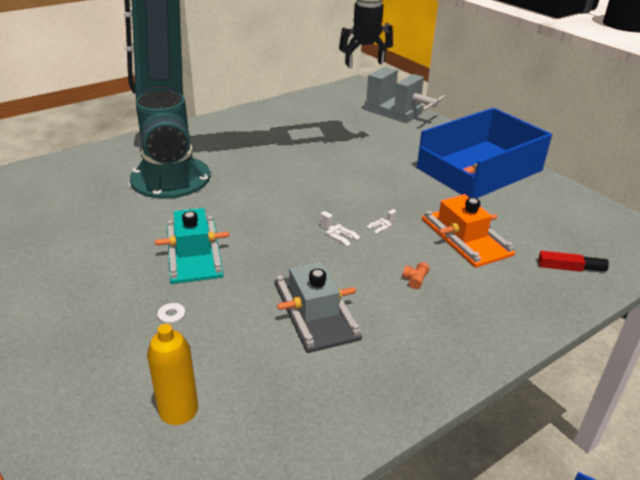

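View pics/side1.png

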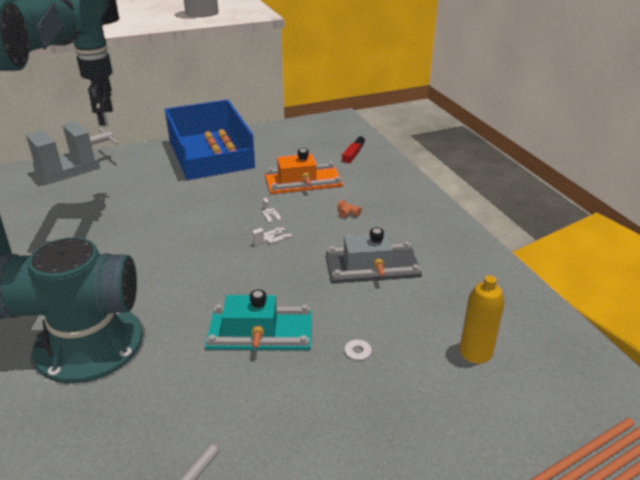

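Both views agree on which part is which. The grey steel stand is at scene (318,305) and side (375,255), not the teal one at (193,245) or the orange one at (468,230). The clip candidates are scene (340,228) / side (270,236), which is larger, and scene (382,220) / side (270,210), which is smaller. I'll confirm with depth and an enlarged crop.

```bash
python3 - <<'E'
from h import *
def mk(n,box):
    s=load(n);P=cloud(s);f=s['frame'];u0,v0,u1,v1=box
    return s,P,f
for n,boxes in {'scene':[(312,205,364,250),(364,205,402,240)],'side':[(248,222,298,250),(256,195,286,223)]}.items():
    s=load(n);P=cloud(s);f=s['frame'].astype(int)
    for b in boxes:
        u0,v0,u1,v1=b
        m=np.zeros(f.shape[:2],bool); m[v0:v1,u0:u1]=f[v0:v1,u0:u1].min(-1)>165
        Q=P[m]; Q=Q[~np.isnan(Q[:,0])]
        print(n,b,m.sum(),'z',np.percentile(Q[:,2],[2,50,98]).round(3))
        lo=Q[Q[:,2]<.018];hi=Q[Q[:,2]>.025]
        print(' hi mean',hi.mean(0).round(4),len(hi))
        (c,sz,a)=cv2.minAreaRect(Q[:,:2].astype(np.float32)*1000);print(' rect',np.round(c,1),np.round(sz,1),round(a,1))
        print(' lo mean',lo.mean(0).round(4))
# stand block top
for n,b in {'scene':(270,255,365,350),'side':(320,220,425,282)}.items():
    s=load(n);P=cloud(s);u0,v0,u1,v1=b
    Q=P[v0:v1,u0:u1].reshape(-1,3);Q=Q[~np.isnan(Q[:,0])]
    for lo,hi in [(.066,.074),(.095,.115),(.010,.017)]:
        q=Q[(Q[:,2]>lo)&(Q[:,2]<hi)]
        c,sz,a=cv2.minAreaRect(q[:,:2].astype(np.float32)*1000)
        print(n,lo,len(q),q.mean(0).round(4),np.round(c,1),np.round(sz,1),round(a,1))
s=load('scene');c=cv2.resize(s['frame'][195:355,262:422],(640,640),interpolation=cv2.INTER_CUBIC)[:600]
cv2.imwrite('pics/crop1.png',c[...,::-1])
E
```

```text
scene (312, 205, 364, 250) 390 z [0.001 0.009 0.042]
 hi mean [0.4187 0.2086 0.0402] 50
 rect [451.6 222.3] [98.5 64.7] 11.8
 lo mean [0.4649 0.2199 0.0082]
scene (364, 205, 402, 240) 216 z [0.    0.007 0.032]
 hi mean [0.484  0.3542 0.0304] 29
 rect [477.8 343.1] [ 48.1 105.7] 8.8
 lo mean [0.4846 0.3192 0.0064]
side (248, 222, 298, 250) 193 z [0.002 0.007 0.04 ]
 hi mean [0.4194 0.2051 0.0388] 31
 rect [452.5 214.8] [94.7 50.4] 13.6
 lo mean [0.463  0.2156 0.0065]
side (256, 195, 286, 223) 110 z [-0.     0.005  0.031]
 hi mean [0.4839 0.3499 0.0292] 12
 rect [486.6 345.5] [ 35.3 113.6] 1.7
 lo mean [0.4872 0.3176 0.0044]
scene 0.066 984 [0.6306 0.0203 0.0703] [626.1  25.2] [ 70.9 106.9] 73.7
scene 0.095 182 [0.6467 0.0187 0.0996] [644.9  20.1] [32.2 33.3] 53.3
scene 0.01 1404 [0.6916 0.0007 0.0128] [640.7  18.3] [109.9 214. ] 76.1
side 0.066 667 [0.6199 0.0168 0.0691] [626.2  22.2] [ 75.1 102.2] 74.5
side 0.095 106 [0.6429 0.0139 0.0986] [643.4  16.4] [34.6 31.8] 74.5
side 0.01 896 [0.6404 0.0081 0.0126] [638.5  13.8] [111.2 209.2] 74.3
```

View pics/crop1.png

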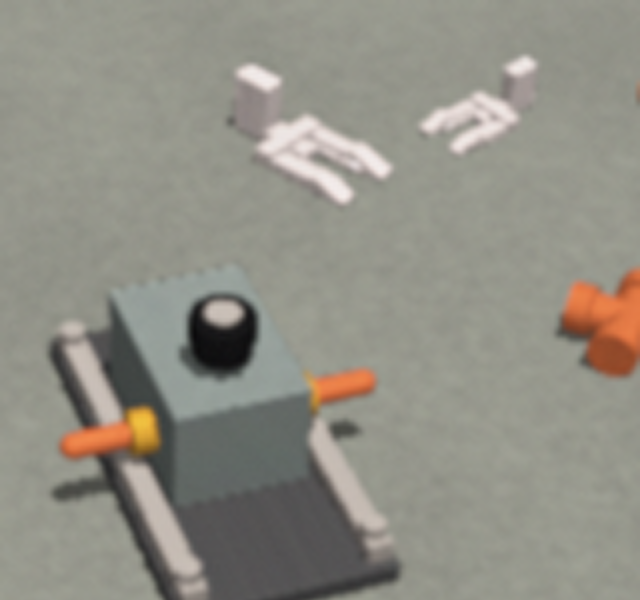

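The crop shows the larger clip at crop (310,135), handle at (257,100), about 40 mm high by depth. The smaller one at (480,105) is only 30 mm high, so it's the decoy. The steel stand's knob is nearer the far end, so the stand's +x points away from the robot, yaw about -15.5°. The clip's handle is at about (0.419, 0.207), yaw about 13°. I'll move above it.

Request:
drive_tool(targets=[[-3.56,-2.48,0.7,0,8.5],[-3.56,-2.48,0.7,0,8.5],[-3.56,-2.48,0.7,0,8.5],[-3.56,-2.48,0.7,0,8.5],[-3.56,-2.48,0.7,0,8.5],[-3.56,-2.48,0.7,0,8.5],[-3.56,-2.48,0.7,0,8.5],[-3.56,-2.48,0.7,0,8.5],[-3.56,-2.48,0.7,0,8.5],[-3.56,-2.48,0.7,0,8.5],[0,0,0,0.148,8.5],[0,0,0,0.148,8.5],[0,0,0,0.148,8.5],[0,0,0,0.148,8.5],[0,0,0,0.148,8.5],[0,0,0,0.148,8.5],[0,0,0,0.148,8.5],[0,0,0,0.148,8.5],[0,0,0,0.148,8.5],[0,0,0,0.148,8.5]])

```text
t: 2.15
tool_pos: [0.4183, 0.2066, 0.1779]
tool_rot: [-180.0, 0.0, 80.8]
force: [0.1, 0.9, 0.9]
width: 0.0852
finger_force: 0.0
```

Request:
drive_tool(targets=[[0,0,0,0.148,8.5],[0,0,0,0.148,8.5],[0,0,0,0.148,8.5],[0,0,0,0.148,8.5],[0,0,0,0.148,8.5],[0,0,0,0.148,8.5],[0,0,0,0.148,8.5],[0,0,0,0.148,8.5],[0,0,0,0,8.5]])

```text
t: 3.05
tool_pos: [0.4184, 0.2067, 0.178]
tool_rot: [-180.0, 0.0, 13.4]
force: [-0.3, 0.3, -0.0]
width: 0.0852
finger_force: 0.0
```

```bash
python3 - <<'E'
from h import *
o=env.observe();print(o['t'],o['tool_pos'].round(4),o['tool_rot'].round(2),o['force'].round(2))
s=snap('wrist');P=cloud(s);cv2.imwrite('pics/w2.png',s['frame'][...,::-1])
near=np.hypot(P[...,0]-.45,P[...,1]-.215)<.09
m=near&(s['frame'].min(-1)>150)
Q=P[m];hi=Q[(Q[:,2]>.034)&(Q[:,2]<.046)];lo=Q[(Q[:,2]>.0025)&(Q[:,2]<.013)]
for q in(hi,lo):
    c,sz,a=cv2.minAreaRect(q[:,:2].astype(np.float32)*1000);print(len(q),q.mean(0).round(4),np.round(c,1),np.round(sz,1),round(a,1))
E
```

```text
3.05 [0.4184 0.2067 0.178 ] [-1.800e+02  4.000e-02  1.336e+01] [-0.31  0.29 -0.  ]
572 [0.4178 0.2053 0.0399] [417.3 205. ] [26.2 13.4] 13.1
3806 [0.464  0.2209 0.0076] [465.1 245.3] [ 76.3 115. ] 1.6
```

View pics/w2.png

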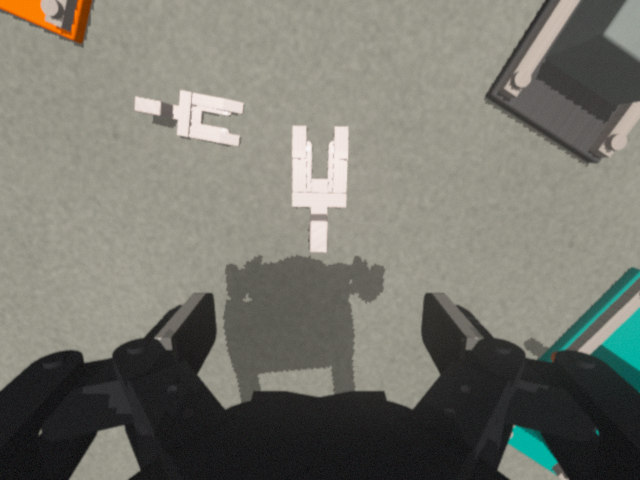

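The wrist view shows the larger clip straight ahead of the jaws: handle at pixel (318,236), arms ending at (320,128). The handle top measures 26.2 × 13.4 mm at z = 0.040, which matches. I'll correct by 1.5 mm, descend and grip.

Request:
drive_tool(targets=[[-0.15,0.14,1.5,0,8.5],[0,0,2,0,7],[0,0,2,0,5],[0,0,2,0,4],[0,0,2,0,4],[0,0,2,0,4],[0,0,1.7,0,4],[0,0,1.0,0,4],[0,0,1.0,0,4],[0,0,0,0,4],[0,0,0,0,2],[0,0,0,0,1],[0,0,0,0,1],[0,0,0,0,1],[0,0,0,0,1],[0,0,0,0,1]], grip_force=50)

```text
t: 4.7
tool_pos: [0.4182, 0.2053, 0.0273]
tool_rot: [-180.0, -0.1, 13.3]
force: [-0.2, 1.1, 5.4]
width: 0.0131
finger_force: 50.1
```

Request:
drive_tool(targets=[[0,0,-0.5,0,1],[0,0,-2,0,1],[0,0,-3,0,1],[0,0,-3,0,1],[0,0,-1,0,1],[1.26,2.98,0,0,1],[1.26,2.98,0,0,1],[1.26,2.98,0,0,1],[1.26,2.98,0,0,1],[1.26,2.98,0,0,1],[1.26,2.98,0,0,1],[0,0,0,0.126,1],[0,0,0,0.126,1],[0,0,0,0.126,1],[0,0,0,0.125,1],[0,0,0,0,1],[0,0,0,0,1]])

```text
t: 6.4
tool_pos: [0.5315, 0.0485, 0.12]
tool_rot: [180.0, 0.1, -15.3]
force: [0.5, -0.7, -1.1]
width: 0.0135
finger_force: 49.5
```

```bash
python3 - <<'E'
from h import *
o=env.observe();print(o['t'],o['tool_pos'].round(4),o['tool_rot'].round(2),o['force'].round(2),o['torque'].round(3))
for n in['wrist','scene','side']:
    s=snap(n);P=cloud(s)
    if n=='wrist':cv2.imwrite('pics/w3.png',s['frame'][...,::-1])
    f=s['frame'].astype(int)
    near=np.hypot(P[...,0]-.634,P[...,1]-.02)<.08
    dark=f.max(-1)<130
    for nm,lo,hi in[('block',.066,.074),('knob',.094,.106)]:
        m=near&(P[...,2]>lo)&(P[...,2]<hi)
        if nm=='knob': m&=np.hypot(P[...,0]-.644,P[...,1]-.018)<.03
        if nm=='block': m&=f.min(-1)<170
        q=P[m]
        if len(q)<20: print(n,nm,len(q));continue
        c,sz,a=cv2.minAreaRect(q[:,:2].astype(np.float32)*1000);print(n,nm,len(q),q.mean(0).round(4),np.round(c,1),np.round(sz,1),round(a,1))
    m=(np.hypot(P[...,0]-.56,P[...,1]-.045)<.09)&(f.min(-1)>150)&(P[...,2]>.086)&(P[...,2]<.115)
    q=P[m]
    if len(q)>20:
        c,sz,a=cv2.minAreaRect(q[:,:2].astype(np.float32)*1000);print(n,'clip',len(q),np.percentile(q[:,2],[2,50,98]).round(4),np.round(c,1),np.round(sz,1),round(a,1))
E
```

```text
6.4 [0.5315 0.0485 0.12  ] [ 1.7997e+02  1.3000e-01 -1.5330e+01] [ 0.48 -0.66 -1.09] [-0.014  0.057 -0.026]
wrist block 16376 [0.6212 0.0233 0.07  ] [616.8  24.4] [70.6 83.1] 74.6
wrist knob 4284 [0.6381 0.0185 0.0994] [637.4  18.5] [33.4 19.9] 75.9
wrist clip 15118 [0.0961 0.1002 0.1034] [594.1  30.4] [ 46.4 106.4] 74.8
scene block 932 [0.6324 0.0194 0.0703] [626.4  25.5] [ 71.4 106.3] 73.8
scene knob 189 [0.6472 0.0188 0.0993] [645.3  19.8] [32.2 35.9] 54.0
scene clip 542 [0.0948 0.101  0.1098] [592.9  33.9] [ 47.9 109.3] 72.7
side block 572 [0.6234 0.0107 0.0692] [625.6  21.7] [ 77.  102.1] 76.0
side knob 112 [0.6428 0.0132 0.0985] [642.9  14.5] [33.8 31.9] 79.7
side clip 308 [0.0944 0.1    0.1046] [594.2  31.3] [ 52.6 106.3] 76.1
```

View pics/w3.png

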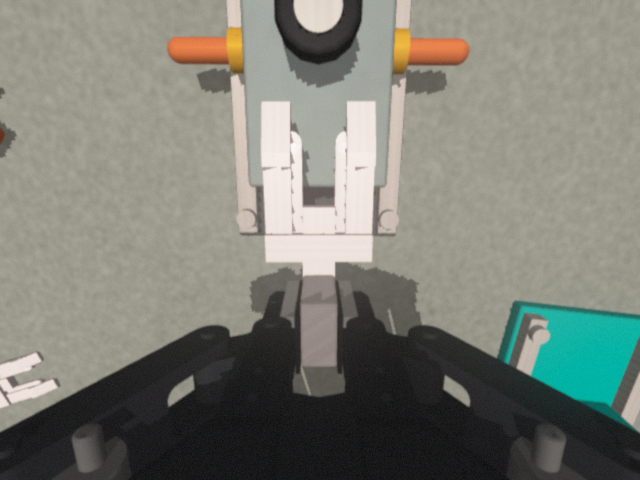

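The wrist view shows the clip arms (tips at (275,101) and (361,101)) centred on the block ahead of the knob (319,15). Clip and stand yaw agree within 0.3° and laterally within 0.3 mm. The stem is about 117 mm ahead of the TCP. Now lowering by feel.

Request:
drive_tool(targets=[[0,0,0.8,0,1],[0,0,0.8,0,1],[0,0,0.3,0,1],[0,0,0.1,0,1],[0,0,0,0,1],[0,0,0,0,1]])

```text
t: 7.15
tool_pos: [0.5325, 0.0485, 0.1015]
tool_rot: [-180.0, -0.0, -15.5]
force: [-0.4, 0.1, -1.5]
width: 0.0133
finger_force: 49.4
```

Request:
drive_tool(targets=[[0,0,0.1,0,1],[0,0,0,0,1]])

```text
t: 7.35
tool_pos: [0.5324, 0.0485, 0.1005]
tool_rot: [-180.0, -0.0, -15.5]
force: [-0.5, -0.4, -1.2]
width: 0.0133
finger_force: 49.4
```

Request:
drive_tool(targets=[[0,0,0.1,0,1],[0,0,0,0,1]])

```text
t: 7.55
tool_pos: [0.5322, 0.0485, 0.0992]
tool_rot: [-180.0, 0.0, -15.5]
force: [-0.4, 0.0, -0.9]
width: 0.0135
finger_force: 49.4
```

Request:
drive_tool(targets=[[0,0,0.1,0,1],[0,0,0,0,1]])

```text
t: 7.75
tool_pos: [0.5322, 0.0485, 0.0981]
tool_rot: [180.0, 0.0, -15.5]
force: [0.1, 0.1, -1.2]
width: 0.0133
finger_force: 49.4
```

Request:
drive_tool(targets=[[0,0,0.05,0,1],[0,0,0,0,1]])

```text
t: 7.95
tool_pos: [0.5322, 0.0485, 0.0977]
tool_rot: [-180.0, 0.0, -15.5]
force: [-0.2, -0.2, -0.7]
width: 0.0135
finger_force: 49.4
```

Request:
drive_tool(targets=[[0,0,0.05,0,1],[0,0,0,0,1]])

```text
t: 8.15
tool_pos: [0.5324, 0.0485, 0.0975]
tool_rot: [-180.0, -0.0, -15.5]
force: [0.3, -0.2, -0.5]
width: 0.0132
finger_force: 49.5
```

Request:
drive_tool(targets=[[0,0,0.05,0,1],[0,0,0,0,1]])

```text
t: 8.35
tool_pos: [0.5327, 0.0485, 0.0974]
tool_rot: [-180.0, -0.1, -15.5]
force: [-0.6, -0.9, 1.0]
width: 0.013
finger_force: 49.8
```

Request:
drive_tool(targets=[[0,0,0.05,0,1],[0,0,0,0,1]])

```text
t: 8.55
tool_pos: [0.5329, 0.0485, 0.0972]
tool_rot: [-180.0, -0.1, -15.5]
force: [-0.4, -0.9, 4.1]
width: 0.0131
finger_force: 50.2
```

Request:
drive_tool(targets=[[0.3,0,0,0,1],[0.3,0,0,0,1],[0.3,0,0,0,1],[0,0,0,0,1]])

```text
t: 8.95
tool_pos: [0.5423, 0.0459, 0.0972]
tool_rot: [-180.0, -0.2, -15.5]
force: [0.2, 0.4, 4.9]
width: 0.0131
finger_force: 50.4
```

Request:
drive_tool(targets=[[0.2,0,0,0,1],[0.2,0,0,0,1],[0.2,0,0,0,1],[0.2,0,0,0,1]])

```text
t: 9.35
tool_pos: [0.5495, 0.0439, 0.0973]
tool_rot: [-180.0, -0.1, -15.5]
force: [-0.9, 0.8, 6.5]
width: 0.0134
finger_force: 50.5
```

Request:
drive_tool(targets=[[0.2,0,0,0,1],[0.2,0,0,0,1],[0.2,0,0,0,1]])

```text
t: 9.65
tool_pos: [0.5553, 0.0423, 0.0973]
tool_rot: [-180.0, -0.1, -15.5]
force: [-1.0, 0.1, 5.4]
width: 0.0131
finger_force: 50.5
```

Request:
drive_tool(targets=[[0.2,0,0,0,1],[0.2,0,0,0,1],[0.2,0,0,0,1]])

```text
t: 9.95
tool_pos: [0.561, 0.0407, 0.0973]
tool_rot: [-180.0, -0.1, -15.5]
force: [-1.2, 1.1, 6.9]
width: 0.013
finger_force: 50.6
```

Request:
drive_tool(targets=[[0.2,0,0,0,1],[0.2,0,0,0,1],[0.2,0,0,0,1]])

```text
t: 10.25
tool_pos: [0.5663, 0.0393, 0.0973]
tool_rot: [-180.0, -0.0, -15.5]
force: [-3.3, 0.9, 7.5]
width: 0.0132
finger_force: 50.7
```

```bash
python3 - <<'E'
from h import *
o=env.observe();print(o['t'],o['tool_pos'].round(4),o['tool_rot'].round(2),o['force'].round(2),o['torque'].round(3))
s=snap('wrist');cv2.imwrite('pics/w4.png',s['frame'][...,::-1])
E
```

```text
10.25 [0.5663 0.0393 0.0973] [-1.7997e+02 -1.0000e-02 -1.5480e+01] [-3.31  0.88  7.49] [ 0.038  0.297 -0.048]
```

View pics/w4.png

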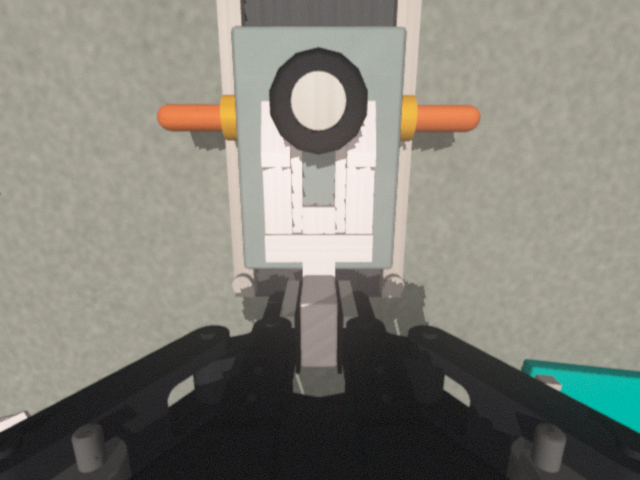

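The wrist view shows the knob (318,100) centred over the gap (318,175) and the tips passing under it. Contact is light (about 3 N). I'll ease the down-pressure slightly and continue.

Request:
drive_tool(targets=[[0.15,0,-0.02,0,1],[0.15,0,0,0,1],[0.15,0,0,0,1]])

```text
t: 10.6
tool_pos: [0.5704, 0.0381, 0.0973]
tool_rot: [-180.0, 0.0, -15.5]
force: [-2.7, 0.1, 6.3]
width: 0.0127
finger_force: 50.6
```

Request:
drive_tool(targets=[[0.15,0,0,0,1],[0.15,0,0,0,1],[0.15,0,0,0,1]])

```text
t: 10.9
tool_pos: [0.5749, 0.0369, 0.0974]
tool_rot: [-180.0, -0.0, -15.5]
force: [-1.3, 1.1, 6.7]
width: 0.0131
finger_force: 50.6
```

Request:
drive_tool(targets=[[0.15,0,0,0,1],[0.15,0,0,0,1],[0.15,0,0,0,1]])

```text
t: 11.2
tool_pos: [0.5793, 0.0357, 0.0974]
tool_rot: [-180.0, -0.0, -15.5]
force: [-3.0, 0.2, 6.6]
width: 0.0133
finger_force: 50.6
```

Request:
drive_tool(targets=[[0.15,0,0,0,1],[0.15,0,0,0,1],[0.15,0,0,0,1]])

```text
t: 11.5
tool_pos: [0.5837, 0.0345, 0.0973]
tool_rot: [-180.0, -0.0, -15.5]
force: [-2.6, -0.1, 6.7]
width: 0.0136
finger_force: 50.6
```

Request:
drive_tool(targets=[[0.15,0,0,0,1],[0.15,0,0,0,1],[0.15,0,0,0,1]])

```text
t: 11.8
tool_pos: [0.588, 0.0332, 0.0974]
tool_rot: [-180.0, -0.0, -15.5]
force: [-2.6, 0.4, 6.7]
width: 0.0131
finger_force: 50.6
```

Request:
drive_tool(targets=[[0.1,0,0,0,1],[0.1,0,0,0,1],[0.1,0,0,0,1]])

```text
t: 12.1
tool_pos: [0.5909, 0.0325, 0.0974]
tool_rot: [-180.0, -0.0, -15.5]
force: [-1.8, -0.1, 6.5]
width: 0.013
finger_force: 50.6
```

Request:
drive_tool(targets=[[0.1,0,0,0,1],[0.1,0,0,0,1],[0,0,0,0,1]])

```text
t: 12.4
tool_pos: [0.593, 0.0319, 0.0974]
tool_rot: [-180.0, -0.0, -15.5]
force: [-0.6, 0.3, 5.9]
width: 0.0133
finger_force: 50.6
```

Request:
drive_tool(targets=[[0.1,0,0,0,1],[0.1,0,0,0,1],[0,0,0,0,1]])

```text
t: 12.7
tool_pos: [0.595, 0.0313, 0.0973]
tool_rot: [-180.0, -0.1, -15.5]
force: [-1.4, 0.6, 5.7]
width: 0.0132
finger_force: 50.5
```

Request:
drive_tool(targets=[[0.1,0,0,0,1],[0,0,0,0,1]])

```text
t: 12.9
tool_pos: [0.596, 0.031, 0.0974]
tool_rot: [-180.0, -0.1, -15.5]
force: [-1.3, 0.5, 6.5]
width: 0.0135
finger_force: 50.4
```

Request:
drive_tool(targets=[[0.05,0,0,0,1],[0.05,0,0,0,1],[0,0,0,0,1]])

```text
t: 13.2
tool_pos: [0.5968, 0.0308, 0.0974]
tool_rot: [-180.0, -0.0, -15.5]
force: [-0.5, 1.3, 5.4]
width: 0.0134
finger_force: 50.4
```

```bash
cat >k.py <<'E'
from h import *
o=env.observe();print(o['t'],o['tool_pos'].round(4),o['tool_rot'].round(2),o['force'].round(2),o['torque'].round(3))
s=snap('wrist');P=cloud(s)
m=(np.hypot(P[...,0]-.644,P[...,1]-.018)<.03)&(P[...,2]>.094)&(P[...,2]<.115);q=P[m]
c,sz,a=cv2.minAreaRect(q[:,:2].astype(np.float32)*1000);print('knob',len(q),np.median(q[:,2]).round(4),np.round(c,1),np.round(sz,1))
w=s['frame'].min(-1)>150;m=w&(np.hypot(P[...,0]-.625,P[...,1]-.02)<.06)&(P[...,2]>.071)&(P[...,2]<.084);q=P[m]
c,sz,a=cv2.minAreaRect(q[:,:2].astype(np.float32)*1000);print('clip',len(q),np.percentile(q[:,2],[5,50,95]).round(4),np.round(c,1),np.round(sz,1),round(a,1))
E
python3 k.py
```

```text
13.2 [0.5968 0.0308 0.0974] [-1.7997e+02 -4.0000e-02 -1.5480e+01] [-0.47  1.34  5.43] [0.033 0.218 0.007]
knob 6767 0.1016 [644.4  16.8] [33.5 33.1]
clip 9675 [0.0714 0.0783 0.0807] [637.6  18.4] [66.3 83.8] 74.4
```

The knob top is at z = 0.1016, so its lift is about 2 mm: it has dropped into the recess. I'll feel for the bottom of the gap.

Request:
drive_tool(targets=[[0.05,0,0,0,1],[0,0,0,0,1]])

```text
t: 13.45
tool_pos: [0.5972, 0.0307, 0.0973]
tool_rot: [-180.0, -0.0, -15.5]
force: [-1.5, 0.0, 6.6]
width: 0.013
finger_force: 50.4
```

Request:
drive_tool(targets=[[0.05,0,0,0,1],[0,0,0,0,1]])

```text
t: 13.65
tool_pos: [0.5978, 0.0306, 0.0974]
tool_rot: [-180.0, -0.0, -15.5]
force: [-2.1, 0.3, 6.1]
width: 0.0132
finger_force: 50.4
```

Request:
drive_tool(targets=[[0.05,0,0,0,1],[0,0,0,0,1]])

```text
t: 13.85
tool_pos: [0.5982, 0.0304, 0.0974]
tool_rot: [-180.0, -0.0, -15.5]
force: [-1.1, -0.4, 6.3]
width: 0.0131
finger_force: 50.4
```

Request:
drive_tool(targets=[[0.05,0,0,0,1],[0,0,0,0,1]])

```text
t: 14.05
tool_pos: [0.5987, 0.0303, 0.0974]
tool_rot: [-180.0, -0.0, -15.5]
force: [-1.3, 0.5, 5.9]
width: 0.0134
finger_force: 50.4
```

Request:
drive_tool(targets=[[0.05,0,0,0,1],[0,0,0,0,1]])

```text
t: 14.25
tool_pos: [0.5991, 0.0302, 0.0974]
tool_rot: [-180.0, -0.0, -15.5]
force: [-2.4, 0.7, 6.5]
width: 0.0134
finger_force: 50.4
```

Request:
drive_tool(targets=[[0.05,0,0,0,1],[0,0,0,0,1]])

```text
t: 14.45
tool_pos: [0.5992, 0.0302, 0.0974]
tool_rot: [-180.0, 0.0, -15.5]
force: [-2.6, 0.6, 7.2]
width: 0.0136
finger_force: 50.6
```

Request:
drive_tool(targets=[[0.05,0,0,0,1],[0,0,0,0,1]])

```text
t: 14.65
tool_pos: [0.5992, 0.0301, 0.0974]
tool_rot: [-180.0, 0.1, -15.5]
force: [-5.2, 1.3, 7.1]
width: 0.0132
finger_force: 50.8
```

Request:
drive_tool(targets=[[0.04,0,0,0,1],[0,0,0,0,1]])

```text
t: 14.85
tool_pos: [0.5993, 0.0301, 0.0974]
tool_rot: [-180.0, 0.1, -15.5]
force: [-5.8, 0.7, 8.3]
width: 0.0132
finger_force: 50.8
```

```bash
python3 k.py
```

```text
14.85 [0.5993 0.0301 0.0974] [-1.7998e+02  1.3000e-01 -1.5470e+01] [-5.76  0.67  8.32] [ 0.075  0.603 -0.011]
knob 6684 0.1016 [644.5  16.6] [33.2 33.1]
clip 9469 [0.0714 0.0781 0.0807] [640.5  18. ] [66.4 83.8] 74.2
```

The clip is stopped firmly against the stem at about 6 N, with the knob lifted 2.1 mm and the stem 47 mm ahead of the handle. I'll relax the load and release.

Request:
drive_tool(targets=[[-0.06,0,-0.06,0,1],[0,0,0,0,1],[0,0,0,0,1]])

```text
t: 15.2
tool_pos: [0.5992, 0.0301, 0.0974]
tool_rot: [-180.0, 0.1, -15.5]
force: [-4.7, 1.0, 6.5]
width: 0.0133
finger_force: 50.4
```

Request:
drive_tool(targets=[[0,0,0,0,1.5],[0,0,0,0,2],[0,0,0,0,3],[0,0,0,0,4],[0,0,0,0,4],[0,0,0,0,4]], grip_force=20)

```text
t: 15.8
tool_pos: [0.5995, 0.0299, 0.097]
tool_rot: [-180.0, 0.0, -15.5]
force: [0.4, -0.5, 0.6]
width: 0.04
finger_force: 0.0
```

```bash
python3 k.py; python3 -c "
from h import *
s=load('wrist');cv2.imwrite('pics/w5.png',s['frame'][...,::-1])"
```

```text
15.8 [0.5995 0.0299 0.097 ] [-1.800e+02  1.000e-02 -1.548e+01] [ 0.43 -0.53  0.63] [-0.019  0.013 -0.01 ]
knob 6693 0.1016 [644.6  16.6] [33.3 33.2]
clip 9487 [0.0714 0.0781 0.0807] [640.7  17.9] [67.3 82.7] 75.1
```

View pics/w5.png

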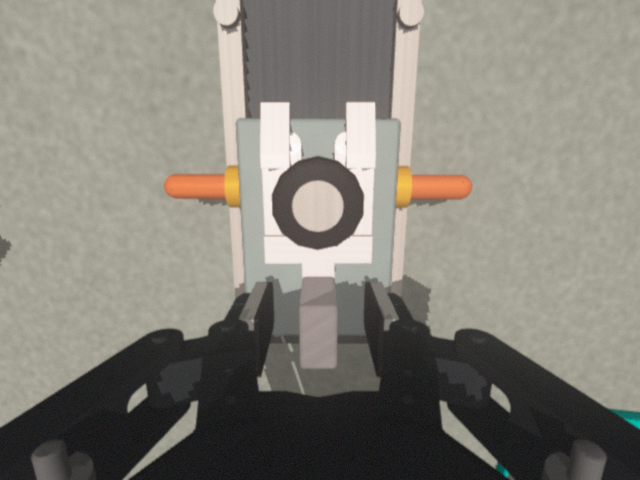

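The wrist view shows the clip home: knob (318,200) seated in the recess ahead of the back wall (318,250), arms past the knob, and the fingers clear of the handle (318,320). Retreating straight up.

Request:
drive_tool(targets=[[0,0,-1,0,4],[0,0,-2,0,4],[0,0,-3,0,4],[0,0,-3,0,4],[0,0,-3,0,4],[0,0,0,0,4],[0,0,0,0,4],[0,0,0,0,4]])

```text
t: 16.65
tool_pos: [0.5989, 0.0299, 0.2158]
tool_rot: [180.0, 0.1, -15.5]
force: [0.3, -0.2, -0.4]
width: 0.0398
finger_force: 0.0
```

```bash
python3 - <<'E'
exec(open('k.py').read())
cv2.imwrite('pics/w6.png',s['frame'][...,::-1])
hh=P[(P[...,2]>.105)&(P[...,2]<.116)&(np.hypot(P[...,0]-.599,P[...,1]-.03)<.025)]
c,sz,a=cv2.minAreaRect(hh[:,:2].astype(np.float32)*1000);print('handle',np.median(hh[:,2]),np.percentile(hh[:,2],[3,97]),c,sz,a)
E
```

```text
16.65 [0.5989 0.0299 0.2158] [ 1.7998e+02  1.3000e-01 -1.5480e+01] [ 0.32 -0.18 -0.35] [-0.003 -0.003  0.024]
knob 1857 0.1017 [644.1  17. ] [32.6 33.4]
clip 3471 [0.0712 0.078  0.0808] [630.   20.9] [ 68.1 105.1] 73.8
handle 0.10996046749599458 [0.10792059 0.11115506] (598.4825439453125, 29.21990966796875) (13.973368644714355, 26.14149284362793) 74.23358154296875
```

View pics/w6.png

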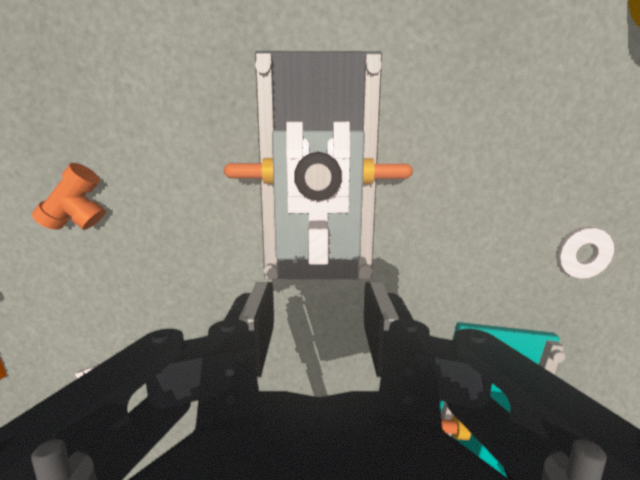

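The wrist view shows the clip flat and locked around the stem at (318,175), with the handle top level at z = 0.110. The tee (70,197) and washer (586,252) are undisturbed. Handing in.

```bash
python3 -c "
from station import env
print(env.sign_off())"
```

```text
the job is handed in; nothing more can be done
None
```

The clip is locked flat on the valve block with the stem at the bottom of its gap and the knob lifted about 2 mm in the recess; the horizontal push read at most about 6 N, and I handed in at about 17 s with the gripper clear.

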